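Uncover the cup stand and seat the ball-based vice in it

TASK

Take the red dust cap off the cup stand and lay it flat on the middle of the paper order pad. Then pick up the small ball-based vice and lower it gently, without dropping it in, until its round base has settled fully home in the cup, leave it standing upright there, and let go. Leave the other things on the bench where they are.

Things in the scene. Friction and masses are not known exactly. Their poses are not given: they have to be found in the camera images.
- stand: Fixed stand: green round foot, 100 mm diameter, 10 mm high, carrying a bright aluminium cup, rim 96 mm across, top 44 mm above the bench. Inside, the cup is a smooth 45-degree cone, 84 mm wide at the mouth (height 44 mm), 28 mm wide at the bottom (height 16 mm). Origin: centre of the foot's underside; z up.
- stand_seat (a point): Point on the stand's axis, 50 mm above the bench: the centre of the ball base lies here when the ball-based vice is fully home in the cup.
- cap: Loose red dust cap, 96 mm diameter, about 0.1 kg, closing the cup at the start. Black plug below, 66 mm wide at its underside, 5 mm deep; red flange 5 to 10 mm above the origin; upright black round knob, 24 mm diameter, 10 to 38 mm above the origin. Origin: centre of the plug's underside, 39 mm above the bench at the start; z up.
- pad: Paper order pad lying flat and fixed on the bench, 140 x 100 x 9 mm (along its x, y, z); cream paper. Origin: centre of its underside; its top is 9 mm above the bench.
- block: Loose ball-based vice, about 0.7 kg, 96 mm high, upright on the bench at the start. From the bottom: dark foot disc 20 mm across; polished steel ball; at 62 to 80 mm a blue body 30 mm (x) by 50 mm (y); on it two steel jaws up to 96 mm. Grip the flat +x and -x faces of body and jaws, 30 mm apart. A brass key sticks out 11 mm at +y. Origin: centre of the foot's underside, z up.
- block_ball (a point): Centre of the 34 mm radius ball that forms the base of the ball-based vice, on its axis, 34.5 mm above its origin. In the cup the ball turns like a ball joint and the vice stays roughly as upright as it is released; home there, the vice's origin is 15.5 mm above the bench.
- padlock: Brass-coloured padlock lying loose at the back of the bench, 62 x 40 x 18 mm, a bystander. Origin: centre of its underside.
- tape_measure: Yellow tape measure standing loose at the back of the bench, 34 x 81 x 60 mm, a bystander. Origin: centre of its underside.
Not all that is in view belongs to the job. There is more than one size of the block; the one meant has the size given above.

How it is judged:
On the way, in this order (a step that is already met when the one before it is completed fails the run):
1. the cap lies flat on the middle of the order pad (horizontal distance between cap and pad below 0.04 m and height (world z) of cap between 0.006 and 0.016 m and angle between cap's own z axis and vertical below 0.1 rad and linear speed of cap below 0.02 m/s), for 0.2 s.
2. the ball-based vice is lowered into the cup while still held by the fingers: the ball's centre within 8 mm of its home (distance between block_ball and stand_seat below 0.008 m and contact force between the fingers and block above 0.5 N), for 0.1 s.
At the end, for the whole second after the job is handed in: The ball-based vice rests in the cup with the ball's centre within 6 mm of the home point, upright within 8 degrees (0.14 rad) and at rest; the cap lies flat (within 0.1 rad) and at rest on the order pad, its centre within 40 mm of the pad's centre (all of step 1 and distance between block_ball and stand_seat below 0.006 m and angle between block's own z axis and vertical below 0.14 rad and linear speed of block below 0.02 m/s and angular speed of block below 0.2 rad/s); the robot touches nothing.
It fails at once if the padlock is moved more than 25 mm (distance of padlock from where it was at the start of the episode above 0.025 m).
It fails at once if the tape measure is moved more than 25 mm (distance of tape_measure from where it was at the start of the episode above 0.025 m).
It also fails if it takes over 56 s, if anything falls off the work surface, if the arm or the gripper's body presses on something with over 40 N, if the wrist force passes 120 N, or if a joint passes its speed limit or range.

ROBOT

A 6-joint arm with a two-finger parallel gripper is mounted at the origin on a cart in front of the work surface, level with it; the furniture and walls round the work are solid. World frame = base frame: x ahead of the robot, y to its left, z up, the work surface at z = 0. Lengths are in m, angles in rad, forces in N, time in s.
With the tool pointing down it reaches from about 0.35 to 0.975 m from the base axis. Payload 4.9 kg.
Tool frame: the origin (TCP) lies at the very end of the fingers, on their centre line; the grasp point (between the pads) lies ctrl.grip_point_offset behind it (ctrl.grip_point_offset is the distance from the TCP to the grasp point, in m); z points along the fingers, y is the line along which they close (so a half turn about z gives the same grasp; the last joint's range is limited). The gripper opens to 85 mm and grips with 20 to 120 N. Pads are 22 mm wide; open, the fingers measure 114 mm over their backs; the gripper's body (76 mm by 85 mm) begins 54 mm behind the grasp point. The pads swing forward as they close: fully open they stand 13 mm farther back than shut.
Start: joints at [-1.39, 0.053, 1.613, -0, 1.476, -0.119], TCP at [0.185, -0.597, 0.192] pointing down, gripper open.
Joint ranges: [-3.01, 3.01], [-1.01, 2.22], [0.06, 2.58], [-1.02, 4.17], [0.09, 2.62], [-3.14, 3.14]. Speed limits (rad/s): [2.57, 2.57, 3.14, 3.14, 3.14, 3.14].

INTERFACE

Orientations are given as a rotation vector (axis times angle).
In Python, from station import ctrl gives the robot as it stands. The module is installed in compiled form; this text tells all that it offers.
- The arm moves only by the tool drive_tool, never from a script. Its argument "steps" is a list of rows, each an object with "translation": the shift along the tool's x, y, z normalised to -1 to 1, where 1 is 4 cm, a list of three; "angular": the turn, a rotation vector about the tool's x, y, z normalised to -1 to 1, where 1 is 8 degrees, a list of three; "gripper": the opening, from 0 (shut) to 1 (fully open). In form: [{"translation": [dx, dy, dz], "angular": [wx, wy, wz], "gripper": gripper}, ...]. A call has 1 to 8 rows; each row shifts and turns the commanded pose from where the row before left it, along the tool's axes as they then stand; what a row does not reach is not made up. A row lasts 1/8 s, in which the tool goes at most 62.5 mm and 10.7 degrees, less where a joint would pass 70% of its speed; a pose out of reach is approached as far as the arm can. A call with a number of a shift or a turn outside -1 to 1 is refused whole. A call with a gripper value outside its range is refused whole. The fingers move at their own pace and stop on an object; "force" is the grip in N (left out, the last holds). Time passes only in rows, so rows that do not move let the fingers close. It gives the time, the measured TCP pose, the force, the opening and the grip force at its end, in the units of the state.
- ctrl.get_obs(): the state, without advancing time (a new reading comes with each control period).
- ctrl.get_image(name): name is "scene" or "top" or "wrist"; returns a dict with "color" (400x640x3 uint8, red, green, blue), "depth" (400x640 float32, m along the optical axis (not along the pixel's ray), 0 where there is no reading), "fx", "fy", "cx", "cy" (pixels), "k1" (the pictures are not rectified: a ray, as slopes to the right and down, at radius r is drawn at 1 + k1 r^2 times it, then the intrinsics apply), "R" (3x3) and "t" (3): a world point X has camera coordinates R X + t. Camera axes: x right, y down, z forward; pixel columns grow to the right and rows downward; lengths in m; the calibration is good to about 2 mm. A picture is of the moment at which its call begins.
- ctrl.finish_job(): hands the job in; it is judged then, once.
The state is a dict: "t": time; "q": joint angles; "dq": joint speeds; "effort": joint torques, N m; "tool_pos": TCP position; "tool_rot": TCP orientation; "contact_force": force on the tool from outside, world axes, zero at the start; "wrist_torque": the same for the moment, N m; "opening": finger opening in m; "grip_force": force on a finger pad.
Only numpy, scipy, OpenCV 4.12 (cv2) and the standard library are available. Lean on these libraries where they do the work, as an engineer would, in place of code of your own. Each camera call takes 0.05 s, during which the arm holds its last target. There are 200 camera calls.

## Working session

There is one attempt and no reset: what is moved stays moved. The work goes in short steps, Python scripts to look and compute and a tool call to move; the robot and the scene stay as the last step left them, time stands still between calls to the robot, and variables do not carry over. Pictures are saved under pics/ and viewed, at most 14 in all, crops included, and the job is handed in when it is done.

Besides the shell and the picture viewer there is one more tool, called after "Emit:" as a command line: name --argument value ..., lists and objects as JSON in quotes. drive_tool: Moves the arm, as the interface text tells. Its arguments: {"type":"object","properties":{"steps":{"type":"array"},"force":{"type":"number"}},"required":["steps"]}

```bash
mkdir -p pics; cat > h.py <<'E'
import numpy as np, cv2
from station import ctrl
def get(n):
    return ctrl.get_image(n)
def save(im,f): cv2.imwrite('pics/'+f,im['color'][:,:,::-1])
def ray(im,u,v):
    x=(u-im['cx'])/im['fx']; y=(v-im['cy'])/im['fy']
    K=np.eye(3); p=cv2.undistortPoints(np.array([[[x,y]]],float),K,np.array([im['k1'],0,0,0.]))[0,0]
    R=np.array(im['R']);t=np.array(im['t'])
    return -R.T@t, R.T@np.array([p[0],p[1],1.])
def onplane(im,u,v,z):
    o,d=ray(im,u,v); return o+d*(z-o[2])/d[2]
def atdepth(im,u,v):
    o,d=ray(im,u,v); return o+d*float(im['depth'][int(round(v)),int(round(u))])
def cross(r1,r2):
    (o1,d1),(o2,d2)=r1,r2
    s=np.linalg.lstsq(np.c_[d1,-d2],o2-o1,rcond=None)[0]
    a=o1+d1*s[0];b=o2+d2*s[1]; return (a+b)/2,np.linalg.norm(a-b)
E
python3 - <<'E'
from h import *
for n in('scene','top','wrist'):
    im=get(n);save(im,n+'0.png');print(n,im['k1'],im['fx'],-np.array(im['R']).T@im['t'])
o=ctrl.get_obs();print(o,ctrl.grip_point_offset)
E
```

```text
scene -0.10450647951142497 427.0257942027576 [-0.36576404 -0.64999665  0.87789717]
top 0.00042250892308179166 435.7041221600932 [ 0.3795443  -0.09080875  1.1401862 ]
wrist -0.020106679401678106 336.9865735222274 [ 0.24936509 -0.57758483  0.37150549]
{'t': 0.15, 'q': array([-1.38997533e+00,  5.32036037e-02,  1.61397047e+00,  1.63784194e-05,
        1.47604890e+00, -1.18974952e-01]), 'dq': array([ 0.0009563 , -0.0009124 , -0.00409507, -0.0023336 ,  0.00110437,
        0.00204068]), 'effort': array([ 1.68157308e-04, -3.94242632e+01, -3.70720589e+01, -9.95250798e-05,
        4.70194122e-03,  1.98087008e-05]), 'tool_pos': array([ 0.18449743, -0.59656306,  0.19125136]), 'tool_rot': array([-3.10475243e+00, -4.68910960e-01,  5.35530847e-05]), 'contact_force': array([-0.16189874,  0.80793664,  0.57651686]), 'wrist_torque': array([ 0.03829175, -0.00787523, -0.02535805]), 'grip_force': 0.0, 'opening': 0.08543880462256913} 0.0187
```

View pics/scene0.png

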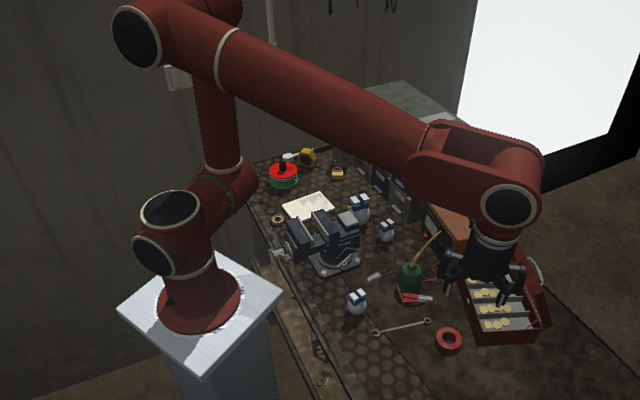

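View pics/top0.png

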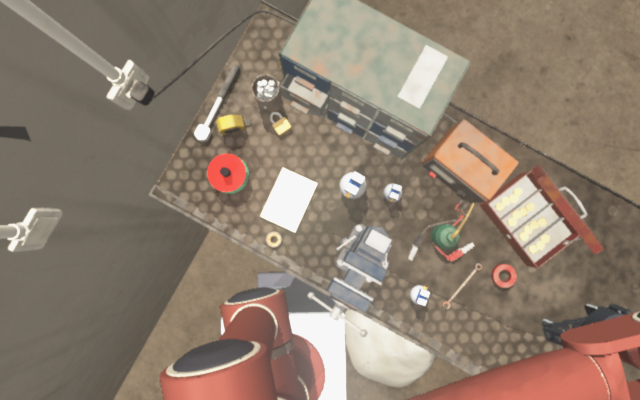

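Scene: red cap/stand at (283,175), cream pad at (308,206), three vices at (359,205), (386,230), (356,300). Top: cap (227,174), pad (289,200), vices (353,184), (394,192), (421,295); padlock (281,125), tape (230,124). I'll zoom in and measure.

```bash
python3 - <<'E'
from h import *
T=get('top');S=get('scene')
a=cv2.resize(T['color'][130:320,190:450,::-1],None,fx=3,fy=3,interpolation=cv2.INTER_CUBIC);cv2.imwrite('pics/topz.png',a)
a=cv2.resize(S['color'][140:320,250:450,::-1],None,fx=3.3,fy=3.3,interpolation=cv2.INTER_CUBIC);cv2.imwrite('pics/scz.png',a)
for n,u,v in(('cap',227,174),('capred',218,182),('pad',289,200),('v1',353,184),('v2',394,192),('v3',421,295),('lock',281,125),('tape',230,124)):
    print(n,atdepth(T,u,v).round(4))
for n,u,v in(('cap',283,168),('pad',308,206),('v1',359,203),('v2',386,228),('v3',356,296)):
    print(n,atdepth(S,u,v).round(4))
# pad and cap by mask
P=cv2.cvtColor(T['color'],cv2.COLOR_RGB2HSV)
m=((P[...,2]>190)&(P[...,1]<60)).astype(np.uint8); m[:150]=0;m[240:]=0;m[:,:250]=0;m[:,325:]=0
c=max(cv2.findContours(m,0,2)[0],key=cv2.contourArea);r=cv2.minAreaRect(c);b=cv2.boxPoints(r)
w=np.array([onplane(T,*p,.009) for p in b]);print('pad',r,w.mean(0),w.round(3).tolist(),np.linalg.norm(np.diff(w,axis=0),axis=1))
m=(((P[...,0]<8)|(P[...,0]>172))&(P[...,1]>150)&(P[...,2]>90)).astype(np.uint8);m[:140]=0;m[205:]=0;m[:,:195]=0;m[:,260:]=0
c=max(cv2.findContours(m,0,2)[0],key=cv2.contourArea);c=cv2.convexHull(c);e=cv2.fitEllipse(c)
print('cap',e,onplane(T,*e[0],.049),'diam',e[1][0]/T['fx']*(1.14-.049))
for n,I,(u,v) in(('T',T,(353,184)),('T',T,(394,192)),('T',T,(421,295)),('S',S,(359,205)),('S',S,(386,230)),('S',S,(356,300))):
    Z=[atdepth(I,x,y)[2] for x in range(u-14,u+15) for y in range(v-14,v+15)]
    print(n,u,v,np.percentile(Z,[5,50,90,97,100]).round(3))
E
```

```text
cap [0.5097 0.1271 0.0725]
capred [0.493  0.155  0.0467]
pad [ 0.4469 -0.0204  0.0072]
v1 [ 0.4791 -0.1819  0.0784]
v2 [ 0.4587 -0.2843  0.0649]
v3 [ 0.2035 -0.3457  0.0544]
lock [ 0.6424 -0.0028  0.0174]
tape [0.6373 0.1217 0.0588]
cap [0.5035 0.1186 0.0668]
pad [ 0.4472 -0.0227  0.0092]
v1 [ 0.4643 -0.1948  0.0903]
v2 [ 0.445  -0.2957  0.06  ]
v3 [ 0.191  -0.3519  0.0681]
pad ((288.1805114746094, 199.27561950683594), (40.08989715576172, 55.52520751953125), 24.775144577026367) [ 0.44893535 -0.01846629  0.009     ] [[0.406, 0.059, 0.009], [0.537, -0.002, 0.009], [0.491, -0.097, 0.009], [0.361, -0.034, 0.009]] [0.14443727 0.10474081 0.14419708]
cap ((225.73326110839844, 172.3087158203125), (37.55707550048828, 38.147274017333984), 60.29899215698242) [0.51687496 0.13500185 0.049     ] diam 0.09404264795084294
T 353 184 [-0.002  0.053  0.096  0.097  1.14 ]
T 394 192 [-1.00e-03  4.00e-03  6.40e-02  6.80e-02  1.14e+00]
T 421 295 [-0.004  0.002  0.063  0.067  1.14 ]
S 359 205 [-0.001  0.056  0.099  0.145  0.878]
S 386 230 [0.    0.004 0.06  0.068 0.878]
S 356 300 [-0.002  0.006  0.065  0.068  0.878]
```

View pics/topz.png

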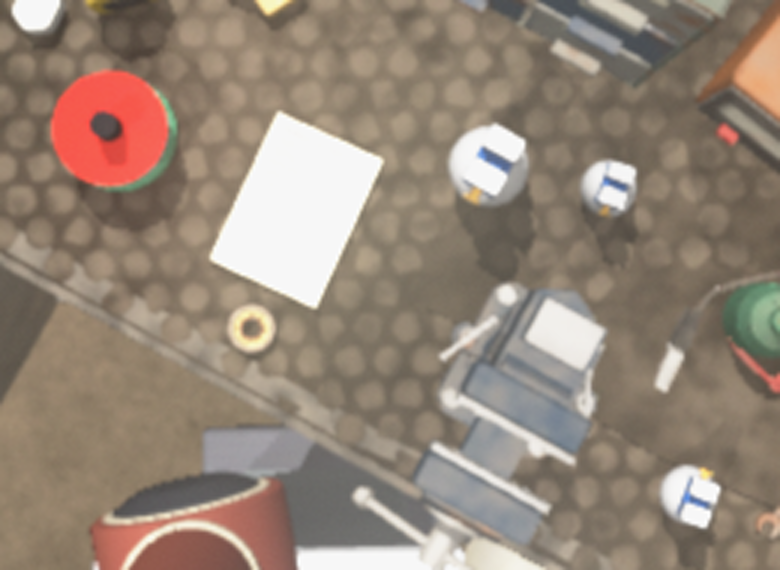

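View pics/scz.png

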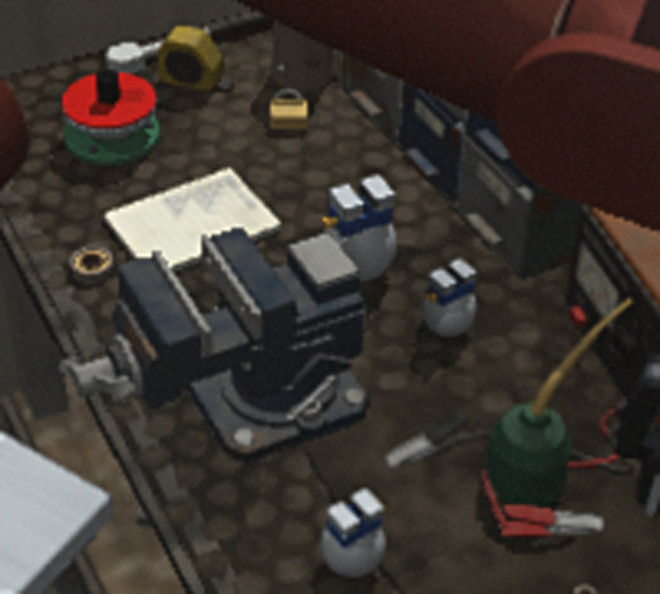

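The target is the 96 mm vice near (0.47,-0.19). The other two are only about 68 mm high. Zoomed top view: jaws at (508,143)/(487,178), brass key at (473,195), so +y points lower left. Next I'll cross the views and compute the move.

```bash
cat >> h.py <<'E'
from scipy.spatial.transform import Rotation as Ro
def cen(im,f,box,hull=True):
    P=cv2.cvtColor(im['color'],cv2.COLOR_RGB2HSV).astype(int); m=f(P[...,0],P[...,1],P[...,2]).astype(np.uint8)
    k=np.zeros_like(m);u0,u1,v0,v1=box;k[v0:v1,u0:u1]=1;m*=k
    cs=cv2.findContours(m,0,2)[0]; return max(cs,key=cv2.contourArea)
red=lambda h,s,v:((h<8)|(h>172))&(s>150)&(v>70)
def go(p,yaw=None):
    """units to reach p (tool axes); yaw= world angle (rad) of tool y axis, mod pi"""
    o=ctrl.get_obs();R=Ro.from_rotvec(o['tool_rot']).as_matrix()
    print('pos',o['tool_pos'].round(4),'toolx',R[:,0].round(3),'tooly',R[:,1].round(3),'z',R[:,2].round(3))
    print('units now',(R.T@(np.array(p)-o['tool_pos'])/.04).round(2))
    if yaw is not None:
        z=np.array([0,0,-1.]);c=[]
        for a in(yaw,yaw+np.pi):
            y=np.array([np.cos(a),np.sin(a),0]);T=np.c_[np.cross(y,z),y,z]
            w=Ro.from_matrix(R.T@T).as_rotvec();c.append((np.linalg.norm(w),w,T))
        n,w,T=min(c,key=lambda t:t[0])
        print('turn units',(np.degrees(w)/8).round(2),'q6',o['q'][5].round(2),'then units',(T.T@(np.array(p)-o['tool_pos'])/.04).round(2))
E
python3 - <<'E'
from h import *
T=get('top');S=get('scene')
e=[cv2.fitEllipse(cv2.convexHull(cen(im,red,b))) for im,b in((T,(195,260,140,205)),(S,(262,302,155,190)))]
print(e[0][0],e[1]);print('flange',cross(ray(T,*e[0][0]),ray(S,*e[1][0])))
print('flange S plane',onplane(S,*e[1][0],.049))
# knob top: zoom coordinates
print('knobtop',cross(ray(T,190+104/3,130+122/3),ray(S,250+107/3.3,140+75/3.3)))
w=lambda h,s,v:(s<50)&(v>200)
# jaw tops and blue gap of vice
c=cen(T,lambda h,s,v:(h>95)&(h<125)&(s>70)&(v>60),(340,368,170,200))
r=cv2.minAreaRect(c);print('blue',r,onplane(T,*r[0],.08))
print('vice jaws mid', onplane(T,190+496/3,130+160/3,.096), cross(ray(T,190+496/3,130+160/3),ray(S,250+361/3.3,140+192/3.3)))
print('key',onplane(T,190+473/3,130+196/3,.07))
m=[onplane(T,190+a/3,130+b/3,.096) for a,b in((508,143),(487,178))];print('jawdir',m)
go([.43,-.21,.30])
E
```

```text
(225.73419189453125, 172.31202697753906) ((282.57696533203125, 169.70309448242188), (17.16193389892578, 28.425914764404297), 86.50564575195312)
flange (array([0.51793385, 0.13510772, 0.04492608]), np.float64(0.0018343875635470988))
flange S plane [0.51409137 0.13047981 0.049     ]
knobtop (array([0.51785952, 0.132185  , 0.07452416]), np.float64(0.00032276834467435955))
blue ((354.0076599121094, 182.86154174804688), (10.791021347045898, 2.7287638187408447), 29.74488067626953) [ 0.48172648 -0.18430072  0.08      ]
vice jaws mid [ 0.47898921 -0.1860577   0.096     ] (array([ 0.47936354, -0.18650826,  0.09411123]), np.float64(0.000673332727599633))
key [ 0.45211728 -0.16885472  0.07      ]
jawdir [array([ 0.49253205, -0.19601641,  0.096     ]), array([ 0.46462399, -0.17850522,  0.096     ])]
pos [ 0.1845 -0.597   0.1919] toolx [0.955 0.295 0.   ] tooly [ 0.295 -0.955 -0.   ] z [-0.  0. -1.]
units now [ 8.72 -7.43 -2.7 ]
```

View pics/wrist0.png

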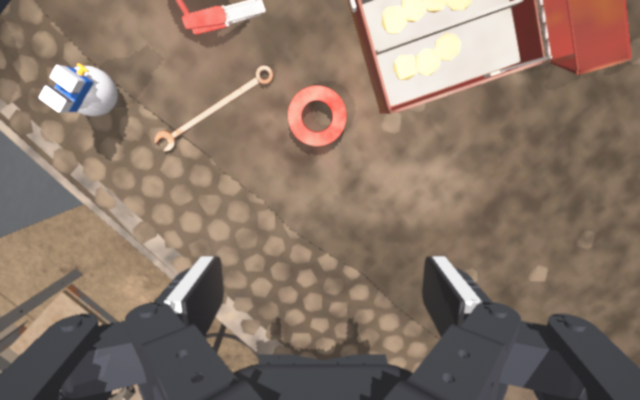

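Wrist view: image up is tool +x and right is tool +y, with the fingers at the bottom. The two-view heights match the text (flange 45 mm, knob top 75 mm, jaws 94 mm). I'll move up and over the vice.

Emit:
drive_tool --steps '[{"translation": [0,0,-1],"angular": [0,0,0],"gripper": 1},{"translation": [0.4,-0.3,-1],"angular": [0,0,0],"gripper": 1},{"translation": [1,-0.9,-0.5],"angular": [0,0,0],"gripper": 1},{"translation": [1,-0.9,0],"angular": [0,0,0],"gripper": 1},{"translation": [1,-0.9,0],"angular": [0,0,0],"gripper": 1},{"translation": [1,-0.9,0],"angular": [0,0,0],"gripper": 1},{"translation": [1,-0.9,0],"angular": [0,0,0],"gripper": 1},{"translation": [1,-0.9,0],"angular": [0,0,0],"gripper": 1}]' --force 60

```text
t: 1.35
tool_pos: [0.3624, -0.3021, 0.2924]
tool_rot: [3.106, 0.469, 0.001]
contact_force: [1.0, -0.8, 0.2]
opening: 0.0856
grip_force: 0.0
```

Emit:
drive_tool --steps '[{"translation": [1,-0.8,0],"angular": [0,0,0],"gripper": 1},{"translation": [0.9,-0.8,0],"angular": [0,0,0],"gripper": 1},{"translation": [0,0,0],"angular": [0,0,0],"gripper": 1},{"translation": [0,0,0],"angular": [0,0,0],"gripper": 1}]'

```text
t: 1.85
tool_pos: [0.4154, -0.2203, 0.2922]
tool_rot: [3.106, 0.47, -0.0]
contact_force: [0.7, -0.2, -1.0]
opening: 0.0853
grip_force: 0.0
```

```bash
python3 - <<'E'
from h import *
W=get('wrist');save(W,'w1.png')
go([.518,.134,.16],0)
E
```

```text
pos [ 0.4152 -0.2207  0.2922] toolx [ 0.956  0.294 -0.   ] tooly [ 0.294 -0.956  0.   ] z [-0. -0. -1.]
units now [ 5.07 -7.72  3.3 ]
turn units [ 0.    0.   -9.11] q6 0.62 then units [8.87 2.57 3.31]
```

View pics/w1.png

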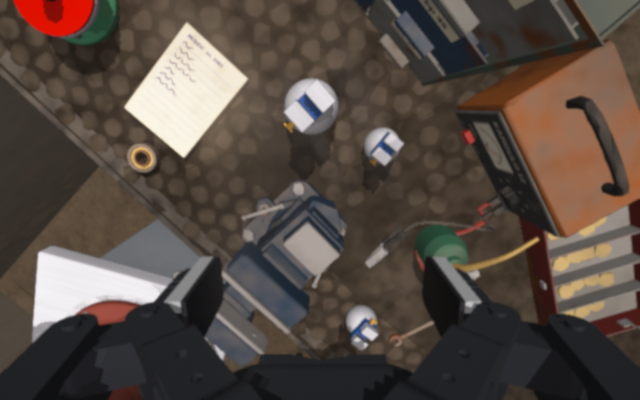

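Wrist view: the vice is at (311,105) with its key at (290,127), pad at (186,90), cap at the upper left. Next I'll go above the cap.

Emit:
drive_tool --steps '[{"translation": [0.6,-1,0.2],"angular": [0,0,0],"gripper": 1},{"translation": [0.6,-1,0.2],"angular": [0,0,0],"gripper": 1},{"translation": [0.6,-1,0.2],"angular": [0,0,0],"gripper": 1},{"translation": [0.6,-1,0.2],"angular": [0,0,0],"gripper": 1},{"translation": [0.6,-1,0.2],"angular": [0,0,0],"gripper": 1},{"translation": [0.6,-1,0.2],"angular": [0,0,0],"gripper": 1},{"translation": [0.6,-1,0.4],"angular": [0,0,0],"gripper": 1},{"translation": [0.5,-0.7,0.4],"angular": [0,0,0],"gripper": 1}]'

```text
t: 2.9
tool_pos: [0.5049, 0.13, 0.2119]
tool_rot: [3.106, 0.467, 0.001]
contact_force: [0.0, -0.1, -0.3]
opening: 0.0854
grip_force: 0.0
```

Emit:
drive_tool --steps '[{"translation": [0,0,0],"angular": [0,0,0],"gripper": 1},{"translation": [0,0,0],"angular": [0,0,0],"gripper": 1},{"translation": [0,0,0],"angular": [0,0,0],"gripper": 1}]'

```text
t: 3.28
tool_pos: [0.5047, 0.1283, 0.2131]
tool_rot: [3.107, 0.466, 0.002]
contact_force: [-0.2, 0.8, 0.6]
opening: 0.0851
grip_force: 0.0
```

```bash
python3 - <<'E'
from h import *
W=get('wrist');save(W,'w2.png')
P=cv2.cvtColor(W['color'],cv2.COLOR_RGB2HSV);print(P[::40,::64,0].shape)
c=cen(W,red,(150,500,0,330));e=cv2.fitEllipse(cv2.convexHull(c));print('flange',e,onplane(W,*e[0],.047))
blk=cen(W,lambda h,s,v:(v<60),(int(e[0][0]-45),int(e[0][0]+45),int(e[0][1]-45),int(e[0][1]+45)))
k=cv2.minEnclosingCircle(blk);print('knob',k,onplane(W,*k[0],.076),cv2.boundingRect(blk))
go([.518,.134,.10])
E
```

```text
(10, 10)
flange ((320.8004455566406, 164.79620361328125), (92.25288391113281, 94.27411651611328), 77.78407287597656) [0.51602813 0.13264969 0.047     ]Traceback (most recent call last):
  File "<stdin>", line 5, in <module>
  File "h.py", line 23, in cen
    cs=cv2.findContours(m,0,2)[0]; return max(cs,key=cv2.contourArea)
                                          ~~~^^^^^^^^^^^^^^^^^^^^^^^^
ValueError: max() iterable argument is empty
```

View pics/w2.png

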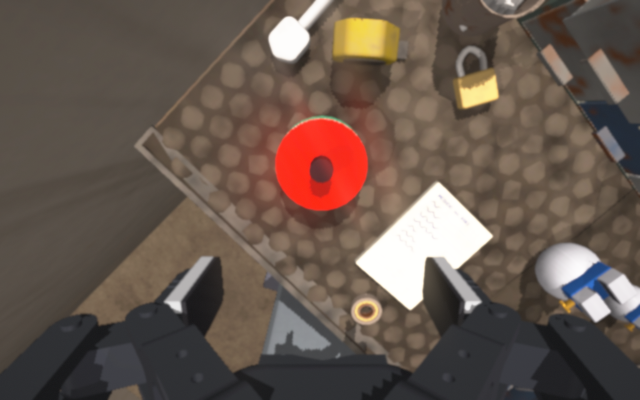

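Wrist view: the cap flange is centred at (321,165) and its knob top at about (320,170). The pad is at (425,246) and part of the vice shows at the right. I'll measure the knob, pad and vice here.

```bash
python3 - <<'E'
from h import *
W=get('wrist')
k=cen(W,lambda h,s,v:(v<110),(300,340,150,190));k=cv2.minEnclosingCircle(k);print(k,onplane(W,*k[0],.077),atdepth(W,320,167))
print('flange axis',onplane(W,320.8,164.8,.049))
c=cen(W,lambda h,s,v:(v>170)&(s<80),(345,500,175,315));r=cv2.minAreaRect(c);print('pad',r,onplane(W,*r[0],.009),[onplane(W,*p,.009).round(3).tolist() for p in cv2.boxPoints(r)])
go([.517,.133,.053])
E
```

```text
((319.8561706542969, 169.56849670410156), 11.630888938903809) [0.51597865 0.13361666 0.077     ] [0.51808704 0.13412995 0.0752416 ]
flange axis [0.51629571 0.13290074 0.049     ]
pad ((437.0000305175781, 261.4999694824219), (116.672607421875, 116.672607421875), 45.0) [ 0.43674223 -0.04304472  0.009     ] [[0.407, 0.056, 0.009], [0.534, -0.003, 0.009], [0.467, -0.143, 0.009], [0.324, -0.09, 0.009]]
pos [0.5046 0.1287 0.213 ] toolx [0.956 0.294 0.001] tooly [ 0.294 -0.956  0.   ] z [ 0.001  0.    -1.   ]
units now [ 0.32 -0.01  4.  ]
```

The wrist camera agrees with the earlier cap measurement: axis at (0.516,0.133). Descending to grip.

Emit:
drive_tool --steps '[{"translation": [0.3,0,0.9],"angular": [0,0,0],"gripper": 1},{"translation": [0,0,0.9],"angular": [0,0,0],"gripper": 1},{"translation": [0,0,0.8],"angular": [0,0,0],"gripper": 1},{"translation": [0,0,0.6],"angular": [0,0,0],"gripper": 1},{"translation": [0,0,0.5],"angular": [0,0,0],"gripper": 1},{"translation": [0,0,0.2],"angular": [0,0,0],"gripper": 1},{"translation": [0,0,0],"angular": [0,0,0],"gripper": 1},{"translation": [0,0,0],"angular": [0,0,0],"gripper": 1}]'

```text
t: 4.38
tool_pos: [0.5166, 0.1333, 0.0575]
tool_rot: [3.106, 0.469, 0.003]
contact_force: [-0.2, 1.3, 0.7]
opening: 0.085
grip_force: 0.0
```

Emit:
drive_tool --steps '[{"translation": [0,0,0],"angular": [0,0,0],"gripper": 0},{"translation": [0,0,0],"angular": [0,0,0],"gripper": 0},{"translation": [0,0,0],"angular": [0,0,0],"gripper": 0},{"translation": [0,0,0],"angular": [0,0,0],"gripper": 0},{"translation": [0,0,0],"angular": [0,0,0],"gripper": 0},{"translation": [0,0,0],"angular": [0,0,0],"gripper": 0}]' --force 40

```text
t: 5.12
tool_pos: [0.5156, 0.1332, 0.0562]
tool_rot: [-3.106, -0.469, 0.0]
contact_force: [-0.5, 0.3, -0.8]
opening: -0.0001
grip_force: 0.0
```

Missed: the fingers shut on nothing. Looking before I do anything else.

```bash
python3 - <<'E'
from h import *
W=get('wrist');S=get('scene');T=get('top')
a=cv2.resize(S['color'][140:220,250:330,::-1],None,fx=4.9,fy=4.9,interpolation=cv2.INTER_CUBIC)
b=cv2.resize(W['color'][:,:,::-1],None,fx=.6,fy=.6)
c=np.zeros((400,790,3),np.uint8);c[:392,:392]=a;c[:240,400:784]=b
d=cv2.resize(T['color'][140:210,190:310,::-1],(270,157));c[243:400,400:670]=d
cv2.imwrite('pics/m1.png',c)
E
```

```text
(no output)
```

View pics/m1.png

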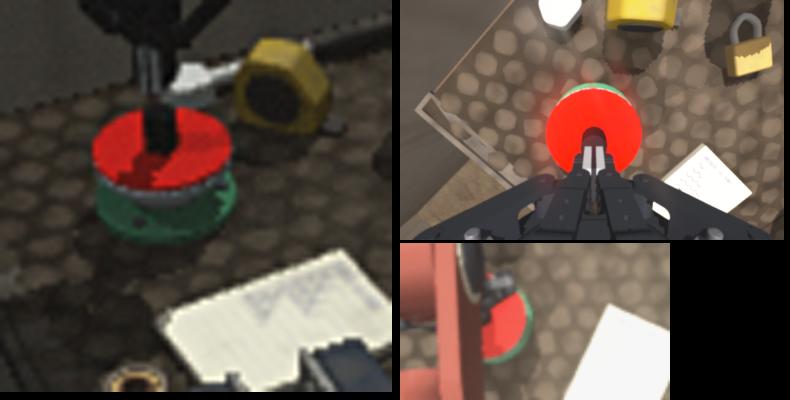

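Scene crop: the closed fingers seem to end above the knob or beside it. I'll locate the fingertips and knob in 3D.

```bash
python3 - <<'E'
from h import *
W=get('wrist');o=ctrl.get_obs();print(o['tool_pos'],o['q'])
def proj(im,X):
    p=np.array(im['R'])@X+im['t'];x,y=p[:2]/p[2];f=1+im['k1']*(x*x+y*y);return im['fx']*x*f+im['cx'],im['fy']*y*f+im['cy'],p[2]
p=o['tool_pos']
for z in(0,.0187,.03):print('tcp+',z,proj(W,p+[0,0,z]))
print('knobtop',proj(W,np.array([.516,.1333,.077])))
for v in range(190,300,8):print(v,atdepth(W,319,v).round(3),atdepth(W,326,v).round(3),W['color'][v,319])
cv2.imwrite('pics/w3.png',cv2.resize(W['color'][180:340,220:430,::-1],None,fx=3.6,fy=3.6,interpolation=cv2.INTER_CUBIC))
E
```

```text
[0.51561979 0.13323698 0.05619786] [ 1.13084071e-01 -4.23169499e-02  1.94503798e+00  5.89972291e-06
  1.23894937e+00  1.38406672e+00]
tcp+ 0 (np.float64(321.02089594282785), np.float64(232.1749157035196), np.float64(0.1919642944536466))
tcp+ 0.0187 (np.float64(320.87375993689807), np.float64(244.93395480518316), np.float64(0.17395817049418946))
tcp+ 0.03 (np.float64(320.7691888510784), np.float64(254.005415821918), np.float64(0.16307746457216457))
knobtop (np.float64(320.9568960754411), np.float64(245.840472557307), np.float64(0.17183099583940087))
190 [0.537 0.141 0.048] [0.538 0.137 0.048] [255  45  21]
198 [0.532 0.14  0.047] [0.534 0.136 0.048] [255  47  23]
206 [0.528 0.138 0.049] [0.529 0.134 0.048] [255  45  21]
214 [0.526 0.137 0.056] [0.527 0.134 0.055] [111  35  37]
222 [0.525 0.137 0.069] [0.527 0.134 0.07 ] [109  39  39]
230 [0.523 0.137 0.076] [0.524 0.133 0.075] [113  57  59]
238 [0.519 0.135 0.076] [0.52  0.132 0.076] [106  57  59]
246 [0.525 0.137 0.101] [0.526 0.134 0.1  ] [146 124 125]
254 [0.525 0.137 0.108] [0.526 0.134 0.108] [137 119 120]
262 [0.525 0.137 0.116] [0.526 0.134 0.116] [125 111 112]
270 [0.525 0.137 0.122] [0.526 0.134 0.123] [111 100 102]
278 [0.525 0.137 0.129] [0.526 0.134 0.129] [95 86 87]
286 [0.524 0.136 0.132] [0.524 0.134 0.131] [129 124 125]
294 [0.52  0.135 0.131] [0.522 0.133 0.132] [78 73 74]
```

View pics/w3.png

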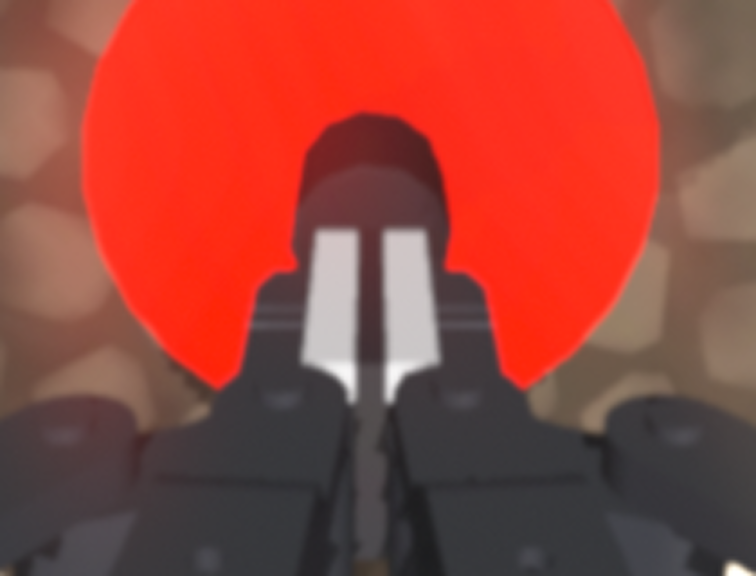

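The wrist depth puts the closed fingertips at z≈0.098, but the reported TCP is at 0.056. So the fingertips really end about 42 mm above the reported TCP, with no sideways error. I'll correct for that: open, descend 40 mm, then close.

Emit:
drive_tool --steps '[{"translation": [0,0,0],"angular": [0,0,0],"gripper": 1},{"translation": [0,0,0],"angular": [0,0,0],"gripper": 1},{"translation": [0,0,0],"angular": [0,0,0],"gripper": 1},{"translation": [0,0,0],"angular": [0,0,0],"gripper": 1},{"translation": [0,0,0],"angular": [0,0,0],"gripper": 1},{"translation": [0,0,0.3],"angular": [0,0,0],"gripper": 1},{"translation": [0,0,0.3],"angular": [0,0,0],"gripper": 1},{"translation": [0,0,0],"angular": [0,0,0],"gripper": 1}]'

```text
t: 6.32
tool_pos: [0.5139, 0.133, 0.03]
tool_rot: [-3.106, -0.469, 0.006]
contact_force: [-0.3, 0.2, -0.6]
opening: 0.0854
grip_force: 0.0
```

Emit:
drive_tool --steps '[{"translation": [0,0,0.2],"angular": [0,0,0],"gripper": 1},{"translation": [0,0,0.2],"angular": [0,0,0],"gripper": 1},{"translation": [0,0,0],"angular": [0,0,0],"gripper": 1}]'

```text
t: 6.7
tool_pos: [0.5149, 0.1332, 0.0152]
tool_rot: [-3.106, -0.469, 0.003]
contact_force: [1.1, 0.0, -0.5]
opening: 0.0854
grip_force: 0.0
```

Emit:
drive_tool --steps '[{"translation": [0,0,0],"angular": [0,0,0],"gripper": 0},{"translation": [0,0,0],"angular": [0,0,0],"gripper": 0},{"translation": [0,0,0],"angular": [0,0,0],"gripper": 0},{"translation": [0,0,0],"angular": [0,0,0],"gripper": 0},{"translation": [0,0,0],"angular": [0,0,0],"gripper": 0},{"translation": [0,0,0],"angular": [0,0,0],"gripper": 0}]'

```text
t: 7.45
tool_pos: [0.5159, 0.1333, 0.0166]
tool_rot: [-3.106, -0.469, -0.001]
contact_force: [-1.0, 0.7, 2.9]
opening: 0.0224
grip_force: 39.1
```

```bash
python3 - <<'E'
from h import *
W=get('wrist');print(ctrl.get_obs()['tool_pos'])
for v in range(206,300,6):print(v,atdepth(W,311,v).round(3),atdepth(W,330,v).round(3),W['color'][v,311])
go([.449,-.018,.07])
E
```

```text
[0.51591226 0.13330602 0.0166039 ]
206 [0.538 0.145 0.048] [0.541 0.136 0.048] [255  54  23]
212 [0.535 0.144 0.048] [0.538 0.136 0.047] [255  54  25]
218 [0.532 0.143 0.047] [0.535 0.135 0.047] [255  54  24]
224 [0.529 0.142 0.047] [0.532 0.134 0.047] [255  48  23]
230 [0.527 0.141 0.048] [0.529 0.133 0.048] [255  46  22]
236 [0.524 0.141 0.047] [0.526 0.132 0.047] [255  47  27]
242 [0.523 0.14  0.053] [0.527 0.132 0.056] [124  42  43]
248 [0.523 0.14  0.06 ] [0.527 0.133 0.064] [114  42  44]
254 [0.524 0.14  0.068] [0.527 0.133 0.07 ] [103  44  45]
260 [0.523 0.14  0.073] [0.526 0.132 0.073] [93 45 46]
266 [0.523 0.139 0.076] [0.525 0.132 0.076] [91 60 63]
272 [0.519 0.138 0.074] [0.522 0.131 0.075] [83 59 61]
278 [0.517 0.138 0.076] [0.52  0.13  0.076] [75 58 60]
284 [0.515 0.137 0.075] [0.517 0.13  0.076] [71 56 60]
290 [0.512 0.136 0.076] [0.514 0.129 0.075] [67 56 58]
296 [0.509 0.135 0.075] [0.512 0.128 0.075] [63 56 58]
pos [0.5159 0.1333 0.0166] toolx [0.955 0.295 0.   ] tooly [ 0.295 -0.955  0.   ] z [ 0.  0. -1.]
units now [-2.71  3.12 -1.34]
```

The knob is gripped. Lift and carry it over the pad.

Emit:
drive_tool --steps '[{"translation": [0,0,-0.4],"angular": [0,0,0],"gripper": 0},{"translation": [0,0,-0.6],"angular": [0,0,0],"gripper": 0},{"translation": [-0.4,0.5,-0.3],"angular": [0,0,0],"gripper": 0},{"translation": [-0.6,0.7,0],"angular": [0,0,0],"gripper": 0},{"translation": [-0.6,0.7,0],"angular": [0,0,0],"gripper": 0},{"translation": [-0.6,0.7,0],"angular": [0,0,0],"gripper": 0},{"translation": [-0.5,0.5,0],"angular": [0,0,0],"gripper": 0},{"translation": [0,0,0],"angular": [0,0,0],"gripper": 0}]'

```text
t: 8.5
tool_pos: [0.4487, -0.0182, 0.0687]
tool_rot: [3.107, 0.465, 0.001]
contact_force: [-0.6, 0.4, 0.3]
opening: 0.0228
grip_force: 39.3
```

```bash
python3 - <<'E'
from h import *
o=ctrl.get_obs();print(o['opening'],o['grip_force'])
go([.449,-.018,-.012])
W=get('wrist')
e=cv2.fitEllipse(cv2.convexHull(cen(W,red,(200,440,100,345))));print(e)
print(atdepth(W,321,225),atdepth(W,290,260),atdepth(W,355,260),atdepth(W,270,270),atdepth(W,372,270))
E
```

```text
0.02279518650102677 39.31640267372131
pos [ 0.4487 -0.0182  0.0687] toolx [0.956 0.293 0.001] tooly [ 0.293 -0.956  0.   ] z [ 0.001 -0.    -1.   ]
units now [ 0.01 -0.    2.02]
((322.3818054199219, 248.7801971435547), (182.07293701171875, 198.47581481933594), 91.85136413574219)
[ 0.46340656 -0.01380819  0.10027727] [ 0.45468053 -0.00374019  0.12674149] [ 0.46228316 -0.02831925  0.12688257] [0.44826571 0.00273258 0.12700212] [ 0.46036318 -0.03604569  0.12740176]
```

The cap came along, with its flange at z 0.10. Lowering.

Emit:
drive_tool --steps '[{"translation": [0,0,0.6],"angular": [0,0,0],"gripper": 0},{"translation": [0,0,0.6],"angular": [0,0,0],"gripper": 0},{"translation": [0,0,0.4],"angular": [0,0,0],"gripper": 0},{"translation": [0,0,0.25],"angular": [0,0,0],"gripper": 0},{"translation": [0,0,0.1],"angular": [0,0,0],"gripper": 0},{"translation": [0,0,0.05],"angular": [0,0,0],"gripper": 0},{"translation": [0,0,0],"angular": [0,0,0],"gripper": 0}]'

```text
t: 9.43
tool_pos: [0.4496, -0.0172, -0.0113]
tool_rot: [3.106, 0.469, 0.001]
contact_force: [0.5, 0.3, -1.0]
opening: 0.0223
grip_force: 39.3
```

Emit:
drive_tool --steps '[{"translation": [0,0,0.05],"angular": [0,0,0],"gripper": 0},{"translation": [0,0,0.03],"angular": [0,0,0],"gripper": 0},{"translation": [0,0,0],"angular": [0,0,0],"gripper": 0}]'

```text
t: 9.8
tool_pos: [0.4497, -0.0173, -0.0134]
tool_rot: [3.106, 0.469, 0.0]
contact_force: [-4.0, 0.5, 8.7]
opening: 0.0227
grip_force: 40.2
```

Contact at 8.7 N upward, so the cap is resting on the pad. Release and rise.

Emit:
drive_tool --steps '[{"translation": [0,0,0],"angular": [0,0,0],"gripper": 1},{"translation": [0,0,0],"angular": [0,0,0],"gripper": 1},{"translation": [0,0,0],"angular": [0,0,0],"gripper": 1},{"translation": [0,0,0],"angular": [0,0,0],"gripper": 1},{"translation": [0,0,-0.5],"angular": [0,0,0],"gripper": 1},{"translation": [0,0,-1],"angular": [0,0,0],"gripper": 1},{"translation": [0,0,-1],"angular": [0,0,0],"gripper": 1},{"translation": [0,0,-1],"angular": [0,0,0],"gripper": 1}]'

```text
t: 10.8
tool_pos: [0.4489, -0.0171, 0.1261]
tool_rot: [-3.106, -0.469, 0.0]
contact_force: [0.1, 0.0, 0.3]
opening: 0.0853
grip_force: 0.0
```

```bash
python3 - <<'E'
from h import *
W=get('wrist')
e=cv2.fitEllipse(cv2.convexHull(cen(W,red,(200,440,100,345))));print(e,onplane(W,*e[0],.019))
print([atdepth(W,e[0][0]+a,e[0][1]+b).round(3).tolist() for a,b in((-35,0),(35,0),(0,-35),(20,20),(-20,20))])
a=np.arctan2(.0175,-.028);print(np.degrees(a))
go([.479,-.186,.15],a-np.pi/2)
E
```

```text
((322.8131103515625, 186.94371032714844), (105.33373260498047, 107.9262924194336), 109.2885513305664) [ 0.45097817 -0.01759194  0.019     ]
[[0.442, 0.012, 0.018], [0.46, -0.047, 0.017], [0.48, -0.009, 0.017], [0.438, -0.04, 0.018], [0.428, -0.006, 0.018]]
147.9946167919165
pos [ 0.4526 -0.0178  0.1326] toolx [0.955 0.295 0.009] tooly [ 0.295 -0.955  0.005] z [ 0.01  -0.002 -1.   ]
units now [-0.61  4.21 -0.42]
turn units [ 0.01 -0.07  6.15] q6 1.07 then units [ 2.79  3.22 -0.44]
```

The cap is flat on the pad, centred within 3 mm, with the flange at 18 mm. Now I'll go above the vice and turn.

Emit:
drive_tool --steps '[{"translation": [-0.1,0.7,-0.6],"angular": [0,0,0],"gripper": 1},{"translation": [-0.1,0.9,-0.4],"angular": [0,0,0],"gripper": 1},{"translation": [-0.2,0.9,0],"angular": [0,0,0],"gripper": 1},{"translation": [-0.1,0.9,0],"angular": [0,0,0],"gripper": 1},{"translation": [-0.1,0.8,0],"angular": [0,0,0],"gripper": 1},{"translation": [0,0,0],"angular": [0,0,1],"gripper": 1},{"translation": [0,0,0],"angular": [0,0,1],"gripper": 1},{"translation": [0,0,0],"angular": [0,0,1],"gripper": 1}]'

```text
t: 11.85
tool_pos: [0.4756, -0.1849, 0.1645]
tool_rot: [-3.135, 0.195, 0.001]
contact_force: [-0.1, 0.3, 0.2]
opening: 0.0852
grip_force: 0.0
```

Emit:
drive_tool --steps '[{"translation": [0,0,0],"angular": [0,0,1],"gripper": 1},{"translation": [0,0,0],"angular": [0,0,1],"gripper": 1},{"translation": [0,0,0],"angular": [0,0,1],"gripper": 1},{"translation": [0,0,0],"angular": [0,0,0.1],"gripper": 1},{"translation": [0,0,0],"angular": [0,0,0],"gripper": 1},{"translation": [0,0,0],"angular": [0,0,0],"gripper": 1}]'

```text
t: 12.6
tool_pos: [0.4758, -0.1847, 0.1649]
tool_rot: [-3.023, 0.854, 0.0]
contact_force: [-1.2, 0.2, 0.5]
opening: 0.0856
grip_force: 0.0
```

```bash
python3 - <<'E'
from h import *
W=get('wrist');go([.479,-.186,.15],np.radians(58))
cv2.imwrite('pics/w4.png',cv2.resize(W['color'][60:310,180:460,::-1],None,fx=2.4,fy=2.4,interpolation=cv2.INTER_CUBIC))
E
```

```text
pos [ 0.4758 -0.1847  0.165 ] toolx [ 0.852 -0.524 -0.   ] tooly [-0.524 -0.852 -0.   ] z [-0.  0. -1.]
units now [ 0.09 -0.01  0.37]
turn units [-0.    0.    0.05] q6 1.61 then units [ 0.09 -0.01  0.37]
```

View pics/w4.png

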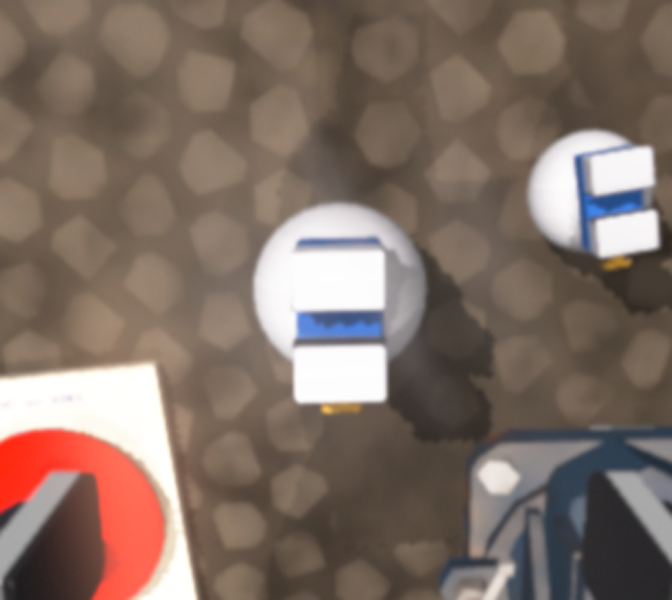

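Zoomed wrist view: the jaws are aligned with the tool, corners (291,247) to (388,402), key at the near end (341,409). The small vice is at the upper right and the bench vice at the lower right. I'll compute the centre and check clearance.

```bash
python3 - <<'E'
from h import *
W=get('wrist');T=get('top')
P=[onplane(W,180+a/2.4,60+b/2.4,.096) for a,b in((291,247),(386,247),(388,402),(294,404))]
c=np.mean(P,0);print(c,[np.linalg.norm(P[i]-P[i-1]).round(4) for i in range(4)])
d=[atdepth(W,180+a/2.4,60+b/2.4).round(4).tolist() for a,b in((340,275),(340,375))];print(d)
bl=onplane(W,180+340/2.4,60+285/2.4,.0345);print('ball outline centre',bl)
go([c[0],c[1],.030])
# tall things nearby, tool frame (wrist depth)
R=Ro.from_rotvec(ctrl.get_obs()['tool_rot']).as_matrix()
for I in(W,):
  q=[]
  for v in range(0,330,4):
    for u in range(0,640,4):
      X=atdepth(I,u,v)
      if .10<X[2]<.17: q.append(np.r_[(R.T@(X-c))[:2],X[2]])
  q=np.array(q);q=q[np.linalg.norm(q[:,:2],axis=1)>.035];q=q[np.argsort(np.linalg.norm(q[:,:2],axis=1))];print(q[:25:3].round(3))
E
```

```text
[ 0.47908954 -0.18722936  0.096     ] [np.float64(0.0516), np.float64(0.0294), np.float64(0.0509), np.float64(0.0307)]
[[0.493, -0.1958, 0.0934], [0.4651, -0.1787, 0.0948]]
ball outline centre [ 0.48009634 -0.18776895  0.0345    ]
pos [ 0.4758 -0.1847  0.165 ] toolx [ 0.852 -0.524  0.   ] tooly [-0.524 -0.852 -0.   ] z [ 0. -0. -1.]
units now [0.1  0.01 3.38]
[[-0.078  0.078  0.109]
 [-0.081  0.079  0.117]
 [ 0.114  0.001  0.122]
 [ 0.114  0.006  0.122]
 [ 0.114  0.014  0.119]
 [-0.085  0.078  0.11 ]
 [ 0.116  0.001  0.122]
 [ 0.116  0.009  0.122]
 [ 0.116  0.011  0.12 ]]
```

The jaws measure 51 × 30 mm at the right height, so this is the right vice. Descend 3.4 units and grip.

Emit:
drive_tool --steps '[{"translation": [0.1,0,0.8],"angular": [0,0,0],"gripper": 1},{"translation": [0,0,0.8],"angular": [0,0,0],"gripper": 1},{"translation": [0,0,0.7],"angular": [0,0,0],"gripper": 1},{"translation": [0,0,0.5],"angular": [0,0,0],"gripper": 1},{"translation": [0,0,0.4],"angular": [0,0,0],"gripper": 1},{"translation": [0,0,0.2],"angular": [0,0,0],"gripper": 1},{"translation": [0,0,0],"angular": [0,0,0],"gripper": 1},{"translation": [0,0,0],"angular": [0,0,0],"gripper": 1}]'

```text
t: 13.75
tool_pos: [0.4799, -0.1872, 0.03]
tool_rot: [3.022, -0.856, 0.003]
contact_force: [-0.1, -0.4, -0.5]
opening: 0.0852
grip_force: 0.0
```

Emit:
drive_tool --steps '[{"translation": [0,0,0],"angular": [0,0,0],"gripper": 0},{"translation": [0,0,0],"angular": [0,0,0],"gripper": 0},{"translation": [0,0,0],"angular": [0,0,0],"gripper": 0},{"translation": [0,0,0],"angular": [0,0,0],"gripper": 0},{"translation": [0,0,0],"angular": [0,0,0],"gripper": 0},{"translation": [0,0,0],"angular": [0,0,0],"gripper": 0}]' --force 60

```text
t: 14.5
tool_pos: [0.4797, -0.1868, 0.0295]
tool_rot: [-3.023, 0.856, -0.001]
contact_force: [0.6, 1.0, 3.8]
opening: 0.0286
grip_force: 60.3
```

```bash
python3 - <<'E'
from h import *
go([.5163,.1333,.13]);o=ctrl.get_obs();print(o['grip_force'],o['opening'])
E
```

```text
pos [ 0.4797 -0.1868  0.0295] toolx [ 0.852 -0.524  0.001] tooly [-0.524 -0.852 -0.   ] z [ 0.001 -0.    -1.   ]
units now [-3.41 -7.3  -2.51]
60.333618968725204 0.028554826424156594
```

The vice is gripped: opening 28.6 mm, 60 N. Lift and carry it.

Emit:
drive_tool --steps '[{"translation": [0,0,-0.2],"angular": [0,0,0],"gripper": 0},{"translation": [0,0,-0.5],"angular": [0,0,0],"gripper": 0},{"translation": [0,0,-0.7],"angular": [0,0,0],"gripper": 0},{"translation": [0,0,-0.7],"angular": [0,0,0],"gripper": 0},{"translation": [0,0,-0.4],"angular": [0,0,0],"gripper": 0},{"translation": [0,0,0],"angular": [0,0,0],"gripper": 0}]'

```text
t: 15.25
tool_pos: [0.4792, -0.187, 0.1291]
tool_rot: [3.022, -0.856, 0.001]
contact_force: [-0.5, 0.5, -9.3]
opening: 0.0289
grip_force: 60.2
```

Emit:
drive_tool --steps '[{"translation": [-0.2,-0.5,0],"angular": [0,0,0],"gripper": 0},{"translation": [-0.4,-0.8,0],"angular": [0,0,0],"gripper": 0},{"translation": [-0.4,-0.9,0],"angular": [0,0,0],"gripper": 0},{"translation": [-0.5,-1,0],"angular": [0,0,0],"gripper": 0},{"translation": [-0.5,-1,0],"angular": [0,0,0],"gripper": 0},{"translation": [-0.5,-1,0],"angular": [0,0,0],"gripper": 0},{"translation": [-0.4,-0.9,0],"angular": [0,0,0],"gripper": 0},{"translation": [-0.3,-0.8,0],"angular": [0,0,0],"gripper": 0}]'

```text
t: 16.25
tool_pos: [0.5132, 0.1167, 0.1263]
tool_rot: [3.021, -0.854, -0.006]
contact_force: [-0.3, -0.5, -7.8]
opening: 0.0289
grip_force: 61.0
```

Emit:
drive_tool --steps '[{"translation": [-0.2,-0.4,0],"angular": [0,0,0],"gripper": 0},{"translation": [0,0,0],"angular": [0,0,0],"gripper": 0},{"translation": [0,0,0],"angular": [0,0,0],"gripper": 0}]'

```text
t: 16.62
tool_pos: [0.5159, 0.1323, 0.128]
tool_rot: [3.021, -0.856, -0.002]
contact_force: [-0.2, 0.1, -8.4]
opening: 0.0288
grip_force: 61.2
```

```bash
python3 - <<'E'
from h import *
W=get('wrist');S=get('scene');T=get('top');o=ctrl.get_obs();print(o['contact_force'],o['grip_force'],o['wrist_torque'])
go([.5168,.1333,.0295+.0155])
a=cv2.resize(S['color'][120:220,240:340,::-1],None,fx=4,fy=4,interpolation=cv2.INTER_CUBIC)
c=np.zeros((400,800,3),np.uint8);c[:,:400]=a;c[:250,400:]=cv2.resize(W['color'][:,:,::-1],(400,250))
c[250:,400:650]=cv2.resize(T['color'][130:220,190:340,::-1],(250,150));cv2.imwrite('pics/m2.png',c)
# cup: green foot seen in wrist, aluminium
g=cen(W,lambda h,s,v:(h>50)&(h<90)&(s>80)&(v>30),(100,560,50,399));e=cv2.convexHull(g);print(cv2.fitEllipse(e),cv2.boundingRect(e))
E
```

```text
[ 0.06353916  0.02088712 -8.41039325] 61.21629551053047 [-0.00420473 -0.03354348  0.03318311]
pos [0.5164 0.1322 0.1288] toolx [ 0.851 -0.525 -0.   ] tooly [-0.525 -0.851  0.   ] z [-0. -0. -1.]
units now [-0.01 -0.03  2.1 ]
((322.38812255859375, 160.44168090820312), (56.88261795043945, 83.598388671875), 91.71186828613281) (286, 132, 75, 17)
```

View pics/m2.png

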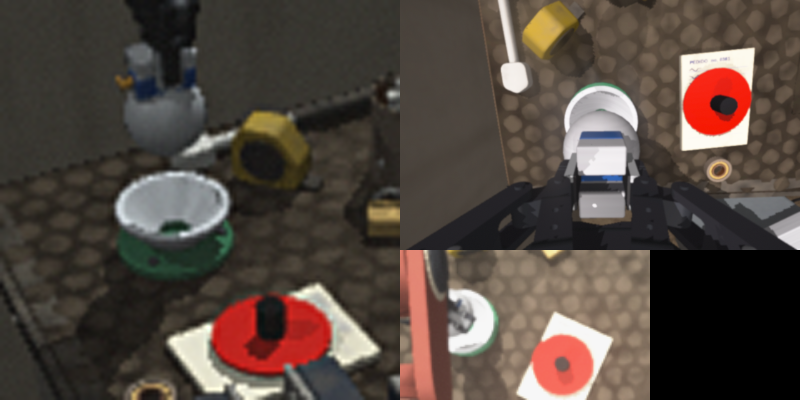

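The vice hangs upright over the open cup, and the cap lies flat on the pad. Lowering gently.

Emit:
drive_tool --steps '[{"translation": [0,0,0.5],"angular": [0,0,0],"gripper": 0},{"translation": [0,0,0.5],"angular": [0,0,0],"gripper": 0},{"translation": [0,0,0.4],"angular": [0,0,0],"gripper": 0},{"translation": [0,0,0.3],"angular": [0,0,0],"gripper": 0},{"translation": [0,0,0.15],"angular": [0,0,0],"gripper": 0},{"translation": [0,0,0.08],"angular": [0,0,0],"gripper": 0},{"translation": [0,0,0],"angular": [0,0,0],"gripper": 0},{"translation": [0,0,0],"angular": [0,0,0],"gripper": 0}]'

```text
t: 17.77
tool_pos: [0.5171, 0.1332, 0.0526]
tool_rot: [-3.022, 0.856, -0.002]
contact_force: [0.1, 0.4, -8.4]
opening: 0.0292
grip_force: 61.2
```

Emit:
drive_tool --steps '[{"translation": [0,0,0.06],"angular": [0,0,0],"gripper": 0},{"translation": [0,0,0.05],"angular": [0,0,0],"gripper": 0},{"translation": [0,0,0.03],"angular": [0,0,0],"gripper": 0},{"translation": [0,0,0],"angular": [0,0,0],"gripper": 0},{"translation": [0,0,0],"angular": [0,0,0],"gripper": 0}]'

```text
t: 18.4
tool_pos: [0.5165, 0.1332, 0.0462]
tool_rot: [-3.023, 0.856, -0.0]
contact_force: [-0.4, -0.1, -8.8]
opening: 0.0287
grip_force: 61.3
```

Emit:
drive_tool --steps '[{"translation": [0,0,0.03],"angular": [0,0,0],"gripper": 0},{"translation": [0,0,0.02],"angular": [0,0,0],"gripper": 0},{"translation": [0,0,0],"angular": [0,0,0],"gripper": 0},{"translation": [0,0,0],"angular": [0,0,0],"gripper": 0}]'

```text
t: 18.9
tool_pos: [0.5169, 0.1331, 0.0458]
tool_rot: [3.023, -0.856, 0.001]
contact_force: [-5.0, -0.5, 2.7]
opening: 0.0285
grip_force: 62.7
```

In contact: 11 N upward, with a −5 N sideways push in x. I'll yield about 1 mm in −x and press slightly further.

Emit:
drive_tool --steps '[{"translation": [-0.02,0.01,0],"angular": [0,0,0],"gripper": 0},{"translation": [0,0,0.02],"angular": [0,0,0],"gripper": 0},{"translation": [0,0,0],"angular": [0,0,0],"gripper": 0},{"translation": [0,0,0],"angular": [0,0,0],"gripper": 0}]'

```text
t: 19.4
tool_pos: [0.5168, 0.1331, 0.0457]
tool_rot: [-3.023, 0.856, -0.003]
contact_force: [-5.4, -2.1, 8.4]
opening: 0.0286
grip_force: 63.4
```

Emit:
drive_tool --steps '[{"translation": [-0.02,0.01,0],"angular": [0,0,0],"gripper": 0},{"translation": [-0.01,-0.01,0.02],"angular": [0,0,0],"gripper": 0},{"translation": [0,0,0],"angular": [0,0,0],"gripper": 0},{"translation": [0,0,0],"angular": [0,0,0],"gripper": 0}]'

```text
t: 19.9
tool_pos: [0.5166, 0.1332, 0.0456]
tool_rot: [3.022, -0.856, 0.007]
contact_force: [-4.8, -3.8, 10.0]
opening: 0.0288
grip_force: 63.4
```

```bash
python3 - <<'E'
from h import *
W=get('wrist');o=ctrl.get_obs();print(o['contact_force'],o['tool_pos'])
for v in range(230,330,8):print(v,atdepth(W,321,v).round(4),W['color'][v,321])
E
```

```text
[-5.16243396 -4.0927514   8.8066302 ] [0.51666986 0.13315063 0.045637  ]
230 [0.5369 0.12   0.1063] [135 132 134]
238 [0.5354 0.1209 0.1102] [228 225 227]
246 [0.5327 0.1226 0.1101] [231 227 229]
254 [0.5305 0.124  0.1114] [234 230 233]
262 [0.5274 0.1258 0.1107] [233 229 231]
270 [0.5245 0.1277 0.1103] [233 229 232]
278 [0.5219 0.1292 0.111 ] [224 221 223]
286 [0.511  0.1361 0.094 ] [29 50 86]
294 [0.5106 0.1363 0.0999] [38 36 39]
302 [0.5109 0.136  0.1067] [32 31 34]
310 [0.5101 0.1365 0.1109] [115 113 114]
318 [0.507  0.1385 0.1107] [149 144 147]
326 [0.5042 0.1402 0.1112] [153 150 152]
```

The jaw tops read 0.111 m against an expected 0.1115, so the ball is home while still held. Ease the preload, release, and check.

Emit:
drive_tool --steps '[{"translation": [0,0,-0.04],"angular": [0,0,0],"gripper": 0},{"translation": [0,0,0],"angular": [0,0,0],"gripper": 0},{"translation": [0,0,0],"angular": [0,0,0],"gripper": 0}]' --force 25

```text
t: 20.32
tool_pos: [0.5163, 0.1333, 0.0456]
tool_rot: [3.023, -0.856, 0.006]
contact_force: [0.3, -5.1, 5.8]
opening: 0.0288
grip_force: 62.8
```

Emit:
drive_tool --steps '[{"translation": [0,0,0],"angular": [0,0,0],"gripper": 0.5},{"translation": [0,0,0],"angular": [0,0,0],"gripper": 0.7},{"translation": [0,0,0],"angular": [0,0,0],"gripper": 1},{"translation": [0,0,0],"angular": [0,0,0],"gripper": 1},{"translation": [0,0,0],"angular": [0,0,0],"gripper": 1},{"translation": [0,0,0],"angular": [0,0,0],"gripper": 1}]'

```text
t: 21.08
tool_pos: [0.5146, 0.1339, 0.0442]
tool_rot: [-3.023, 0.856, 0.0]
contact_force: [-1.0, -0.6, 0.1]
opening: 0.0855
grip_force: 0.0
```

Emit:
drive_tool --steps '[{"translation": [0,0,-0.4],"angular": [0,0,0],"gripper": 1},{"translation": [0,0,-0.8],"angular": [0,0,0],"gripper": 1},{"translation": [0,0,-0.9],"angular": [0,0,0],"gripper": 1},{"translation": [0,0,-0.9],"angular": [0,0,0],"gripper": 1},{"translation": [0,0,0],"angular": [0,0,0],"gripper": 1},{"translation": [0,0,0],"angular": [0,0,0],"gripper": 1}]'

```text
t: 21.82
tool_pos: [0.5144, 0.1338, 0.1644]
tool_rot: [-3.023, 0.856, -0.0]
contact_force: [0.2, 0.6, -0.8]
opening: 0.0856
grip_force: 0.0
```

```bash
python3 - <<'E'
from h import *
W=get('wrist');S=get('scene');print(ctrl.get_obs()['tool_pos'])
c=np.zeros((500,800,3),np.uint8);c[:400,:400]=cv2.resize(S['color'][120:220,240:340,::-1],None,fx=4,fy=4,interpolation=cv2.INTER_CUBIC)
c[:400,400:]=cv2.resize(W['color'][100:300,220:420,::-1],(400,400));cv2.imwrite('pics/m3.png',c)
w=cen(W,lambda h,s,v:(s<30)&(v>215),(290,350,130,270));print(cv2.boundingRect(w))
q=[atdepth(W,u,v) for v in range(130,260,2) for u in range(290,352,2)];q=np.array([x for x in q if .103<x[2]<.12])
A=np.c_[q[:,:2]-q[:,:2].mean(0),np.ones(len(q))];k=np.linalg.lstsq(A,q[:,2],rcond=None)[0];print(len(q),q.mean(0),'slope rad',k)
E
```

```text
[0.51362691 0.13373981 0.16281742]
(290, 158, 55, 53)
582 [0.51550905 0.13054085 0.10977085] slope rad [0.00304047 0.0215498  0.10977085]
```

View pics/m3.png

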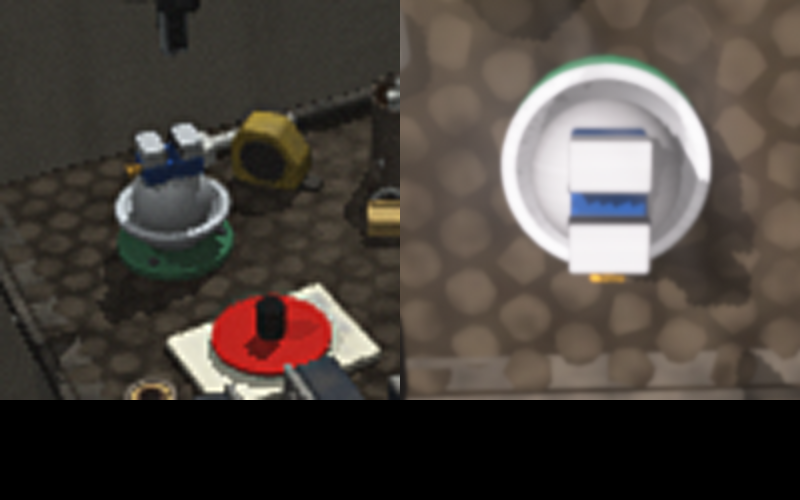

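The vice stands in the cup with a tilt of about 0.02 rad, the cap lies flat on the pad, and the gripper is clear. Handing in.

```bash
python3 -c "
from station import ctrl
print(ctrl.finish_job())"
```

```text
the job is handed in; nothing more can be done
None
```

I handed the job in at about 22 s: the cap lies flat on the middle of the order pad and the ball-based vice stands upright, fully home in the cup, with the gripper clear; the hand-in gave no verdict back.

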